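# Dip the gauge rod in the pump's guide tube and present its tip for reading

### The job

Check the oil level of the bench pump: take the red-handled gauge rod from its cradle, slide it gently down the pump's sloping guide tube until the collar stops against the mouth, and draw it right out again. Then hold the rod level with its tip above the white tile, a few fingers' breadth to a hand's breadth up, so that it can be read; finish while still holding it there still, clear of everything. Leave the flask, the amber bottle and the brass weight where they stand.

Things in the scene. Friction and masses are not known exactly. Their poses are not given: they have to be found in the camera images.
- gauge: Loose gauge rod, 191 mm long, 60 to 110 g. Origin: on its axis, centre of the collar's stop face; +x runs to the tip. x 0 to 95 mm: steel shank, 8 mm diameter, tapered end. x -6 to 0: brass collar, 36 mm diameter. x -96 to -6: red handle, 14 x 14 mm square, flats square to y and z. Balance near x = -30. Starts level in the cradle, axis 60 mm above the worktop; handle clear from x = -75 to -10.
- gauge_tip (a point): Centre of the gauge rod's tip end, 95 mm from the collar's stop face.
- cradle: Fixed grey cradle carrying the rod at the start. Origin: underside, below the collar's stop face; +x towards the tip. Base x -103 to +67, 56 mm wide, 8 mm thick; two open-topped forks, 10 mm thick, up to 68 mm high, at x = +45 (under the shank, 26 mm wide) and x = -83 (under the handle end, 32 mm wide). The rod lifts straight up out.
- pump: Fixed blue bench pump. Origin: underside, below the middle of its blue oil box (100 x 120 mm, top 123 mm up, black cap on it to 140 mm). Dark base plate x -65 to +65, y -195 to +105 mm. Grey finned motor, 88 mm across, runs from the box towards -y to y = -173 mm, nothing on it above 123 mm. The guide tube rises from the box towards +y, 30 degrees above the horizontal.
- guide_tube: Steel guide tube fixed to the pump. Origin: centre of its mouth, 155 mm from the pump's origin along pump +y, 119 mm above the worktop. +z is the tube's axis, out of the mouth, away from the pump and up at 30 degrees. Bore 14 mm diameter, 110 mm long (takes the whole shank), flared over the last 18 mm to about 28 mm at the mouth; rim 36 mm across, where the collar stops. Outside 22 mm.
- tile: Fixed white ceramic reading tile, 80 x 80 x 6 mm, lying on the worktop. Origin: centre of its underside; own z up.
- flask: Loose conical glass flask, 51 mm wide, 84 mm high, a bystander. Origin: centre of its underside.
- bottle: Loose small amber bottle with a pale cap, 42 mm wide, 95 mm high, a bystander. Origin: centre of its underside.
- brass_weight: Loose brass weight with a knob, 26 mm wide, 36 mm high, a bystander. Origin: centre of its underside.

How it is judged:
By the outcome, as a careful person would: the job done as asked, in the order asked, and still so for the second after the job is handed in, while the arm keeps its last pose, push and grip.
It also fails if it takes over 48 s, if anything falls off the work surface, if the arm or the gripper's body presses on something with over 40 N, if the wrist force passes 120 N, or if a joint passes its speed limit or range.

### The arm

A 7-joint arm with a two-finger parallel gripper is mounted at the origin on a cart in front of the work surface, level with it; the furniture and walls round the work are solid. World frame = base frame: x ahead of the robot, y to its left, z up, the work surface at z = 0. Lengths are in m, angles in rad, forces in N, time in s.
With the tool pointing down it reaches from about 0.425 to 0.95 m from the base axis. Payload 4.7 kg.
Tool frame: the origin (TCP) lies between the finger pads; the fingertips stand 25 mm ahead of it and the grasp point (between the pads) lies 6 mm ahead of it; z points along the fingers, y is the line along which they close (so a half turn about z gives the same grasp; the last joint's range is limited). The gripper opens to 85 mm and grips with 20 to 120 N. Pads are 22 mm wide; open, the fingers measure 114 mm over their backs; the gripper's body (76 mm by 85 mm) begins 54 mm behind the grasp point. The pads swing forward as they close: fully open they stand 13 mm farther back than shut.
Start: joints at [1.179, 0.469, -0.049, 1.532, 0.024, 1.141, -0.082], TCP at [0.24, -0.631, 0.256] pointing down, gripper open.
Joint ranges: [-2.59, 2.59], [-0.33, 1.99], [-1.39, 1.29], [0.1, 2.45], [-1.04, 4.18], [0.21, 1.99], [-2.66, 2.66]. Speed limits (rad/s): [2.57, 2.57, 3.14, 3.14, 3.14, 3.14, 3.14].

### API

Orientations are given as a 3x3 rotation matrix whose columns are the frame's x, y, z axes.
In Python, from rig import * gives the robot as it stands. Calls block until the motion is done:
- movep(position, orientation): joint-space move of the TCP to a pose.
- move_l(position, attitude=None, feed=0.15, until_force=None): straight line of the TCP; attitude=None keeps the orientation; feed is the mean speed in m/s. With until_force (N) it stops when the force on the tool has changed by that much, and returns True; else False.
- move_joints(angles): joint-space move.
- command_gripper(opening, newtons=None): finger opening in m; newtons is the grip in N (None keeps the last); returns when the fingers have stopped.
- sleep(seconds).
- inverse_kinematics(position, orientation): joint angles nearest the present ones, or None.
- sense(): the state.
- camera(name): name is "side" or "top" or "wrist"; returns (picture, depth): 384x512x3 uint8, red, green, blue; 384x512 float32, m along the optical axis (not along the pixel's ray), 0 where there is no reading.
- camera_params(name): a dict with "K" (3x3 intrinsics, pixels), "dist" ([k1, k2, p1, p2, k3] as OpenCV has them; the pictures are not rectified), "position" and "rotation" of the camera in the world; the wrist camera has in their place "tool_from_camera" (4x4, takes a point from camera to tool coordinates, whose origin is the TCP and whose axes are the flange's). Camera axes: x right, y down, z forward; pixel columns grow to the right and rows downward; lengths in m; the calibration is good to about 2 mm. A picture is of the moment at which its call begins: read the wrist's pose just before it. camera_params takes no time and is no camera call.
A pose or a line that the arm cannot do raises Unreachable and nothing moves.
- finish_job(): hands the job in; it is judged then, once.
The state is a dict: "time_s": time; "joint_pos": joint angles; "qd": joint speeds; "joint_efforts": joint torques, N m; "position": TCP position; "tcp_rot": TCP orientation; "wrist_force": force on the tool from outside, world axes, zero at the start; "ft_torque": the same for the moment, N m; "finger_gap": finger opening in m; "gripper_force": force on a finger pad.
Only numpy, scipy, OpenCV 4.12 (cv2) and the standard library are available. Lean on these libraries where they do the work, as an engineer would, in place of code of your own. Each camera call takes 0.05 s, during which the arm holds its last target. There are 200 camera calls.

## Working session

There is one attempt and no reset: what is moved stays moved. The work goes in short steps, each a Python script; the robot and the scene stay as the last script left them, time stands still between calls to the robot, and variables do not carry over. Pictures are saved under pics/ and viewed, at most 10 in all, crops included, and the job is handed in when it is done.

```bash
ls; mkdir -p pics
python3 - <<'E'
from rig import *
import cv2,numpy as np
s=sense();print(s['time_s'],s['position'],s['tcp_rot'],s['wrist_force'])
ims=[]
for n in ('side','top'):
    p,d=camera(n);np.savez(f'{n}0.npz',p=p,d=d);cv2.imwrite(f'pics/{n}0.png',p[:,:,::-1])
    c=camera_params(n);print(n,c)
    cv2.imwrite(f'pics/{n}0.png',cv2.resize(p[:,:,::-1],(800,600),interpolation=cv2.INTER_CUBIC))
print(camera_params('wrist'))
E
```

```text
pics
0.0 [ 0.23938086 -0.63054689  0.25523972] [[ 9.34887404e-01  3.54943605e-01 -7.61564240e-04]
 [ 3.54944417e-01 -9.34885600e-01  1.83733025e-03]
 [-5.98268186e-05 -1.98800988e-03 -9.99998022e-01]] [0.62696924 0.50412217 0.15186401]
side {'K': array([[435.68046597,   0.        , 247.54944098],
       [  0.        , 435.68046597, 192.71952991],
       [  0.        ,   0.        ,   1.        ]]), 'dist': array([-0.00231234,  0.        ,  0.        ,  0.        ,  0.        ]), 'position': array([0.2949676 , 0.35300337, 0.62995772]), 'rotation': array([[-0.9359624 , -0.21941125,  0.27537809],
       [-0.35209848,  0.58552106, -0.7301998 ],
       [-0.00102562, -0.78039977, -0.62528006]])}
top {'K': array([[404.42353538,   0.        , 255.33516395],
       [  0.        , 404.42353538, 190.80346129],
       [  0.        ,   0.        ,   1.        ]]), 'dist': array([0.00635303, 0.        , 0.        , 0.        , 0.        ]), 'position': array([ 0.35923683, -0.26119277,  0.96881464]), 'rotation': array([[-0.02366825, -0.98287858,  0.18272798],
       [-0.99966021,  0.02526488,  0.00641447],
       [-0.01092125, -0.18251407, -0.98314258]])}
{'K': array([[299.40500675,   0.        , 258.82272031],
       [  0.        , 299.40500675, 185.84876484],
       [  0.        ,   0.        ,   1.        ]]), 'dist': array([-0.06480757,  0.        ,  0.        ,  0.        ,  0.        ]), 'tool_from_camera': array([[ 1.04666661e-03, -9.55559602e-01, -2.94796120e-01,
         7.54855701e-02],
       [ 9.99999329e-01,  1.14632696e-03, -1.65259406e-04,
         7.26039781e-04],
       [ 4.95847953e-04, -2.94795749e-01,  9.55560161e-01,
        -1.17347812e-01],
       [ 0.00000000e+00,  0.00000000e+00,  0.00000000e+00,
         1.00000000e+00]])}
```

View pics/side0.png

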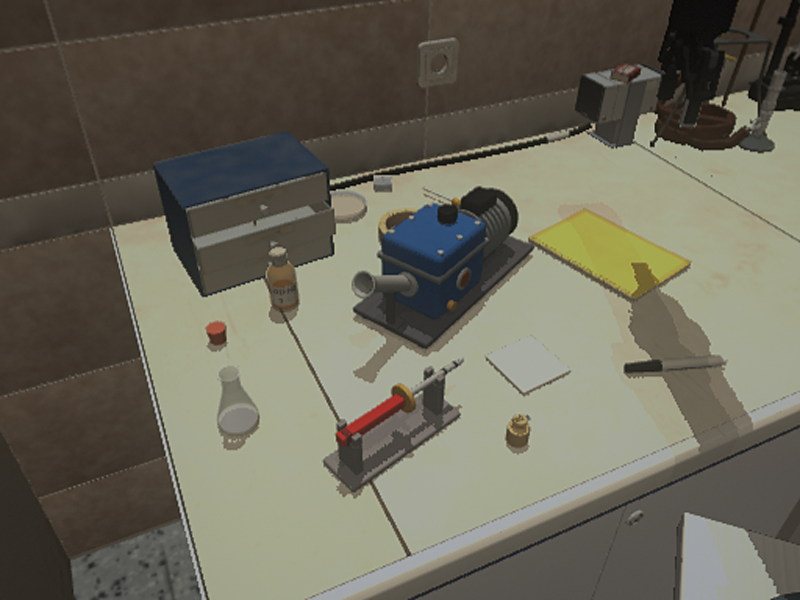

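View pics/top0.png

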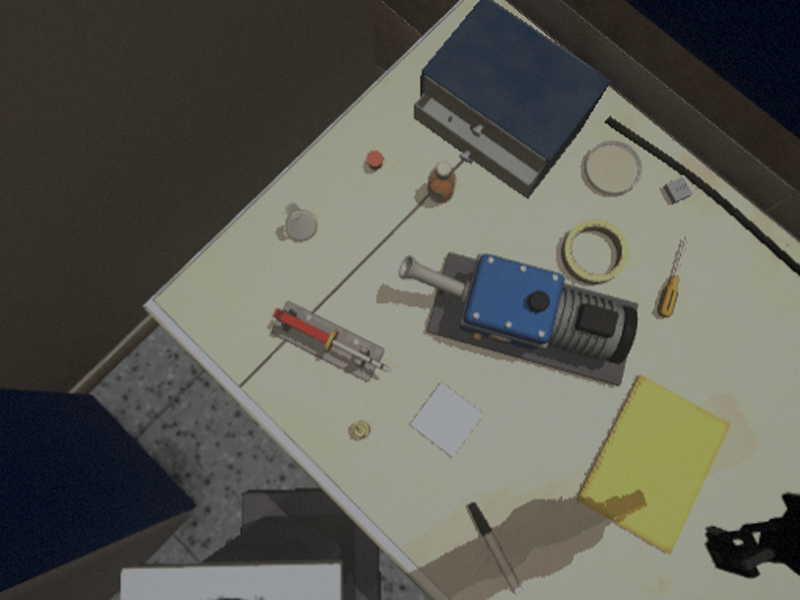

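The side view shows the gauge from red end (342,437) to tip (461,361), tube mouth (364,284), tile (528,363). In the top view the gauge runs from (275,315) to (388,368), with the mouth at (406,267) and the tile at (446,418). I'll measure these with masks and two-view rays.

```bash
cat > h.py <<'E'
import numpy as np, cv2
def ray(c,uv,pos=None,R=None):
    uv=np.atleast_2d(np.float64(uv))
    n=cv2.undistortPoints(uv[:,None],c['K'],c['dist'])[:,0]
    R=c['rotation'] if R is None else R; pos=c['position'] if pos is None else pos
    d=np.c_[n,np.ones(len(n))]@R.T
    return pos,d
def plane(c,uv,z,**k):
    p,d=ray(c,uv,**k); return p+d*((z-p[2])/d[:,2])[:,None]
def tri(*rays):
    A=0;b=0
    for p,d in rays:
        d=d.ravel()/np.linalg.norm(d);M=np.eye(3)-np.outer(d,d);A=A+M;b=b+M@p
    x=np.linalg.solve(A,b)
    return x,[np.linalg.norm(np.cross(x-p,d.ravel()/np.linalg.norm(d))) for p,d in rays]
def pts(c,mask,dep,pos=None,R=None):
    v,u=np.nonzero(mask&(dep>0)); p,d=ray(c,np.c_[u,v],pos,R)
    return p+d*dep[v,u][:,None]
E
python3 - <<'E'
from rig import *
from h import *
crops=[]
for n,(x0,y0,x1,y1) in (('side',(205,165,305,315)),('top',(165,155,315,305))):
    z=np.load(n+'0.npz');p,d=z['p'],z['d'];c=camera_params(n)
    hsv=cv2.cvtColor(p,cv2.COLOR_RGB2HSV);H,S,V=[hsv[...,i].astype(int) for i in range(3)]
    red=((H<6)|(H>174))&(S>170)&(V>90)
    k,l,st,ce=cv2.connectedComponentsWithStats(red.astype(np.uint8)); 
    i=1+np.argmax(st[1:,4]); m=l==i
    v,u=np.nonzero(m);xy=np.c_[u,v].astype(float);mu=xy.mean(0);a=np.linalg.svd(xy-mu,full_matrices=False)[2][0];t=(xy-mu)@a
    print(n,'red',st[i],'ends',mu+a*t.min(),mu+a*t.max())
    P=pts(c,m,d);mu=P.mean(0);a=np.linalg.svd(P-mu)[2][0];t=(P-mu)@a
    print(' 3d mid',mu,'dir',a,np.percentile(t,[1,99]), 'top z',np.percentile(P[:,2],[5,50,95]))
    tile=(S<40)&(V>130); k,l,st,ce=cv2.connectedComponentsWithStats(tile.astype(np.uint8))
    tu=(338,232) if n=='side' else (285,268)
    m=l==l[tu[1],tu[0]];P=pts(c,m,d);cn=cv2.findContours(m.astype(np.uint8),0,1)[0][0]
    q=cv2.minAreaRect(cn) ; print(' tile',m.sum(),ce[l[tu[1],tu[0]]],P.mean(0),np.ptp(P,axis=0),'plane',plane(c,ce[l[tu[1],tu[0]]],.006))
    blue=(H>100)&(H<125)&(S>120)&(V>60)
    P=pts(c,blue,d);P=P[(P[:,2]>.112)&(P[:,2]<.135)]
    P=P[np.linalg.norm(P[:,:2]-np.median(P[:,:2],axis=0),axis=1)<.1]
    r=cv2.minAreaRect(np.float32(P[:,:2]*1000));print(' box top',r,np.median(P[:,2]))
    for f in ([(233,182)] if n=='side' else [(260,171)]): print(' mouth~',d[f[1]-3:f[1]+4:3,f[0]-6:f[0]+7:3])
    crops.append(cv2.resize(p[y0:y1,x0:x1,::-1],None,fx=4 if n=='side' else 2.66,fy=4 if n=='side' else 2.66,interpolation=cv2.INTER_CUBIC))
h=min(c.shape[0] for c in crops)
im=np.hstack([crops[0],cv2.copyMakeBorder(crops[1],0,600-crops[1].shape[0],0,0,0)]);print(im.shape)
cv2.imwrite('pics/crop1.png',cv2.convertScaleAbs(im,alpha=1.5))
E
```

```text
side red [221 252  38  26 240] ends [256.79272196 253.17602094] [222.32948762 275.98697691]
 3d mid [ 0.48580718 -0.11436794  0.06830172] dir [4.61900279e-01 8.86931864e-01 3.42206062e-05] [-0.03797553  0.03582272] top z [0.0667106  0.06837238 0.069908  ]
 tile 25293 [309.51496461 260.8941209 ] [ 0.39075419 -0.24242915  0.0021926 ] [0.60189189 0.67130083 0.13824582] plane [[ 0.38503511 -0.22179065  0.006     ]]
 box top ((511.40185546875, -408.7795104980469), (115.89389038085938, 95.23136138916016), 71.83509826660156) 0.12450319405669441
 mouth~ [[0.8502048  0.85198045 0.85911435 0.861553   0.8334774 ]
 [0.85140485 0.8555245  0.85834116 0.8655787  0.8323707 ]
 [0.8496174  0.85233516 0.85468584 0.8560037  0.8328141 ]]
top red [180 204   1   1   1] ends [180. 204.] [180. 204.]
 3d mid [ 0.50097859 -0.08440691  0.06659735] dir [1. 0. 0.] [0. 0.] top z [0.06659735 0.06659735 0.06659735]
 tile 69277 [318.52848709 219.74867561] [ 0.47229538 -0.40200114  0.00131872] [0.96337301 1.02058191 0.13570657] plane [[ 0.4641116  -0.40394018  0.006     ]]
 box top ((514.1239624023438, -413.161376953125), (116.02565002441406, 95.0392837524414), 72.42594909667969) 0.12384110716794844
 mouth~ [[0.9940352  0.88537204 0.8849749  0.8819083  0.8635693 ]
 [0.99223423 0.88378036 0.88198394 0.8589831  0.86626315]
 [0.99175656 0.8826734  0.8831733  0.8627971  0.8631326 ]]
(600, 799, 3)
```

View pics/crop1.png

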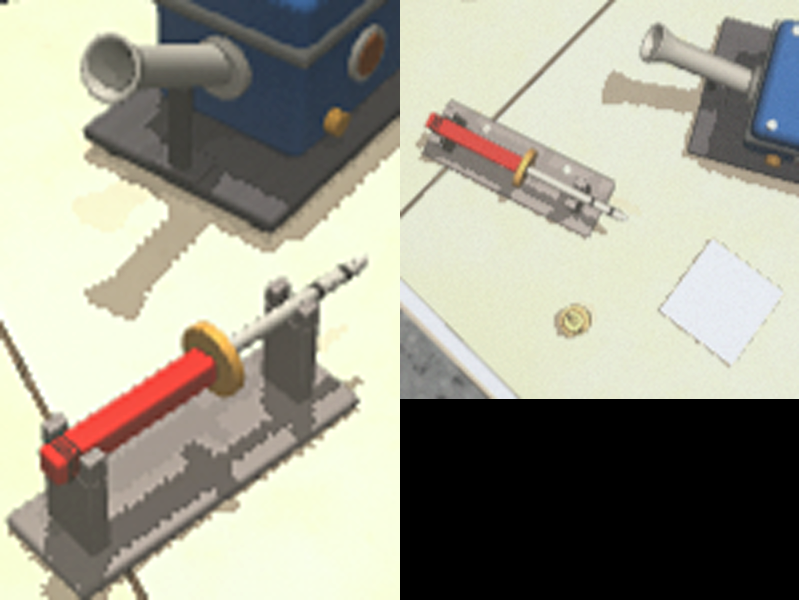

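The crop shows, in full-picture pixels (side / top):

| Feature | Side | Top |
|---|---|---|
| Mouth | (232.8,182) | (259.7,170.8) |
| Tip | (296.2,230.5) | (250,236.2) |
| Collar | (258.2,254.2) | (212,217.8) |
| Handle end | (219.5,281.5) | (176.7,200.5) |
| Tile | (338,232.5) | (285.3,268.2) |

Run:
```python
from rig import *
from h import *
np.set_printoptions(precision=4,suppress=True)
cs,ct=camera_params('side'),camera_params('top')
F=dict(mouth=((232.8,182),(259.7,170.8)),tip=((296.2,230.5),(250,236.2)),collar=((258.2,254.2),(212,217.8)),hend=((219.5,281.5),(176.7,200.5)),tile=((338,232.5),(285.3,268.2)))
X={}
for k,(a,b) in F.items():
    X[k],e=tri(ray(cs,a),ray(ct,b));print(k,X[k],e)
print('tile plane',plane(cs,F['tile'][0],.006),plane(ct,F['tile'][1],.006))
a=X['tip']-X['hend'];print('len',np.linalg.norm(a),a/np.linalg.norm(a),np.degrees(np.arctan2(a[1],a[0])))
for n,b in dict(weight=(360,432,0.02),flask=(300,226,0.03),bottle=(441,190,.05)).items():print(n,plane(ct,(b[0]/1.5625,b[1]/1.5625),b[2]))
# IK checks
yw=np.radians(72.1);
def rodR(yaw,pitch): # rod x dir horizontally yaw, tip down pitch
    x=np.array([np.cos(yaw)*np.cos(pitch),np.sin(yaw)*np.cos(pitch),-np.sin(pitch)]);y=np.array([-np.sin(yaw),np.cos(yaw),0]);return np.c_[x,y,np.cross(x,y)]
def toolR(Rr,flip,lean): # tool z = -rod z leaned in the rod x-z plane; tool y along rod y
    z=-Rr[:,2]*np.cos(lean)+Rr[:,0]*np.sin(lean);y=Rr[:,1]*flip;return np.c_[np.cross(y,z),y,z]
gy=np.arctan2(a[1],a[0])
for flip in (1,-1):
  for lean in np.radians([-20,-10,0,10,20]):
    out=[]
    for o,(yaw,pi,org) in dict(grasp=(gy,0,X['collar']),ins=(yw-np.pi,np.radians(30),X['mouth']),pre=(yw-np.pi,np.radians(30),X['mouth']+.14*np.array([.27,.82,.5]))).items():
        Rr=rodR(yaw,pi);T=toolR(Rr,flip,lean);P=org+Rr@[-.04,0,0]-.006*T[:,2]
        q=inverse_kinematics(P,T);out.append(None if q is None else np.round(q,2))
    print(flip,np.degrees(lean),out)
```

```text
mouth [ 0.5601 -0.2663  0.1177] [np.float64(0.000991463606219521), np.float64(0.0009914636062194173)]
tip [ 0.4229 -0.2411  0.0569] [np.float64(0.0024105427126854895), np.float64(0.002410542712685499)]
collar [ 0.4678 -0.156   0.0594] [np.float64(0.0009305130006151561), np.float64(0.000930513000614994)]
hend [ 0.5088 -0.0756  0.0584] [np.float64(0.0017526769172309914), np.float64(0.0017526769172309764)]
tile [ 0.3512 -0.3208  0.0037] [np.float64(0.0013751765226376893), np.float64(0.0013751765226377617)]
tile plane [[ 0.3496 -0.3185  0.006 ]] [[ 0.3526 -0.3205  0.006 ]]
len 0.18649938517533157 [-0.4605 -0.8876 -0.0079] -117.42054907178053
weight [[ 0.337 -0.193  0.02 ]]
flask [[ 0.6511 -0.1048  0.03  ]]
bottle [[ 0.6961 -0.3233  0.05  ]]
1 -20.0 [array([ 0.77,  0.52, -0.52,  2.12, -0.2 ,  0.51,  0.01]), array([ 1.06,  0.78, -0.61,  1.68, -0.49,  1.08,  0.54]), array([ 0.98,  0.66, -0.72,  1.74, -0.55,  1.  ,  0.38])]
1 -10.0 [array([ 0.61,  0.49, -0.45,  2.11,  0.07,  0.54, -0.32]), array([ 1.  ,  0.7 , -0.58,  1.7 , -0.38,  1.01,  0.43]), array([ 0.9 ,  0.59, -0.67,  1.73, -0.42,  0.
[... 773 characters left out ...]
-1.18,  2.08,  0.85,  0.8 ,  2.13]), array([ 0.48,  0.63,  0.18,  1.74, -0.83,  1.21, -2.34]), array([ 0.33,  0.5 ,  0.12,  1.77, -0.84,  1.16, -2.55])]
-1 0.0 [array([ 1.01,  0.81, -1.18,  2.06,  0.95,  0.97,  1.97]), array([ 0.43,  0.58,  0.17,  1.75, -0.69,  1.09, -2.47]), array([-0.27,  0.61,  0.91,  1.79, -1.01,  1.34, -2.42])]
-1 10.0 [array([ 0.91,  0.84, -1.18,  2.03,  1.02,  1.16,  1.85]), array([ 0.35,  0.53,  0.18,  1.77, -0.53,  0.98, -2.62]), array([-0.45,  0.67,  1.11,  1.79, -0.97,  1.33, -2.46])]
-1 20.0 [array([ 0.81,  0.89, -1.18,  2.  ,  1.08,  1.36,  1.75]), array([-0.31,  0.78,  1.11,  1.82, -0.93,  1.2 , -2.3 ]), array([-0.53,  0.65,  1.11,  1.77, -0.81,  1.22, -2.6 ])]
```

```bash
cat >> h.py <<'E'
def rodR(yaw,pitch):
    x=np.array([np.cos(yaw)*np.cos(pitch),np.sin(yaw)*np.cos(pitch),-np.sin(pitch)]);y=np.array([-np.sin(yaw),np.cos(yaw),0]);return np.c_[x,y,np.cross(x,y)]
def toolR(Rr): return np.c_[-Rr[:,0],Rr[:,1],-Rr[:,2]]
def tcp(org,Rr,g=-.040):   # TCP for a rod whose stop face centre is org, grasped at rod x=g
    T=toolR(Rr); return np.asarray(org)+Rr[:,0]*g-.006*T[:,2],T
def wristcam(s,c):
    M=c['tool_from_camera'];return dict(pos=s['position']+s['tcp_rot']@M[:3,3],R=s['tcp_rot']@M[:3,:3])
E
python3 - <<'E'
from rig import *
from h import *
yaw=np.radians(-117.4);Rr=rodR(yaw,0)
c=camera_params('wrist')
for i,o in enumerate(([.467,-.157,.19],[.449,-.192,.18])):
    P,T=tcp(o,Rr)
    if i==0: movep(P,T)
    else: move_l(P,T)
    s=sense();p,d=camera('wrist');np.savez(f'w{i}.npz',p=p,d=d,pos=s['position'],R=s['tcp_rot'])
    print(s['time_s'],s['position'])
    cv2.imwrite(f'pics/w{i}.png',p[:,:,::-1])
cv2.imwrite('pics/w01.png',cv2.resize(np.vstack([cv2.imread('pics/w0.png'),cv2.imread('pics/w1.png')]),(400,600)))
E
```

```text
2.15 [ 0.48547365 -0.12299057  0.19602258]
2.6167 [ 0.46742815 -0.15682292  0.18601407]
```

View pics/w0.png

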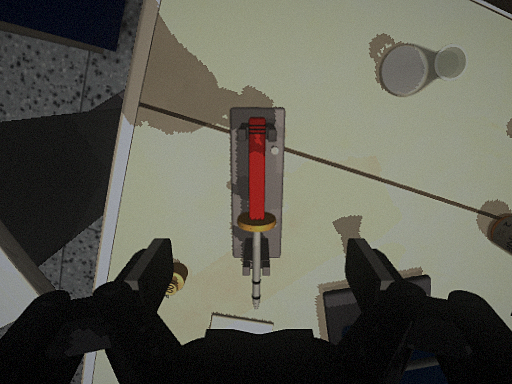

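View pics/w1.png

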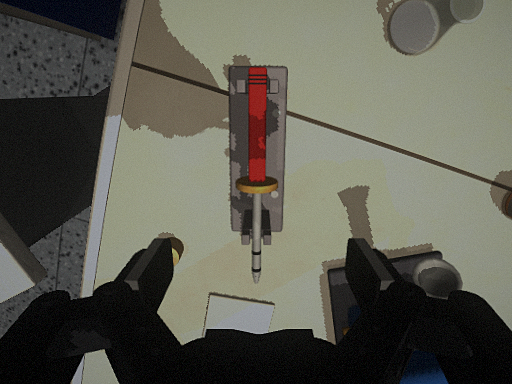

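Wrist views: w0 shows the handle from (258,117), collar (256.5,222) and tip (256,308). w1 shows the handle from (258,68), collar (256.5,185), tip (256,281) and mouth near (437,277). The yaw is already aligned, so next I'll refine the pose and grasp.

Run:
```python
from rig import *
from h import *
np.set_printoptions(precision=4,suppress=True)
c=camera_params('wrist');cs,ct=camera_params('side'),camera_params('top')
yaw=np.radians(-117.4);X=rodR(yaw,0)
r=[];ends=[]
for i in (0,1):
    z=np.load(f'w{i}.npz');k=wristcam(dict(position=z['pos'],tcp_rot=z['R']),c);r.append(k)
    hsv=cv2.cvtColor(z['p'],cv2.COLOR_RGB2HSV);H,S,V=[hsv[...,j].astype(int) for j in range(3)]
    m=((H<8)|(H>172))&(S>150)&(V>60);m[:60]=0;m[:,:240]=0;m[:,280:]=0;m[230:]=0
    v,u=np.nonzero(m);rows=np.unique(v);mid=[(u[v==y].min()+u[v==y].max())/2 for y in rows]
    e=[(np.median(mid),rows[0]),(np.median(mid),rows[-1])];ends.append(e)
    cc=[(mid[j],rows[j]) for j in range(4,len(rows)-4)]
    P=plane(c,cc,.067,**k)
    f=np.polyfit(P[:,1],P[:,0],1);print(i,rows[[0,-1]],'axis dir deg',np.degrees(np.arctan2(-1,-f[0])),'mid',P.mean(0),'lateral vs est',((P-[.467,-.157,.067])@X[:,1]).mean())
    D=pts(c,m,z['d'],**k);print(' depth z',np.percentile(D[:,2],[10,50,90]))
for n,a,b in (('tip',(256,308),(256,281)),('collar',(256.5,222),(256.5,185)),('hend',ends[0][0],ends[1][0])):
    x,e=tri(ray(c,a,**r[0]),ray(c,b,**r[1]));print(n,x,e)
x,e=tri(ray(cs,(232.8,182)),ray(ct,(259.7,170.8)),ray(c,(437,277),**r[1]));print('mouth',x,e)
```

```text
0 [118 219] axis dir deg -117.91719592225266 mid [ 0.4902 -0.1112  0.067 ] lateral vs est -0.00047731205292200746
 depth z [0.0656 0.0665 0.0675]
1 [ 67 181] axis dir deg -118.0846668903593 mid [ 0.4902 -0.1112  0.067 ] lateral vs est -0.00044726468408733306
 depth z [0.0656 0.0666 0.0675]
tip [ 0.4259 -0.2329  0.0713] [np.float64(8.16010416826443e-05), np.float64(8.160104168266096e-05)]
collar [ 0.4672 -0.1548  0.0631] [np.float64(0.00013738474142867613), np.float64(0.0001373847414286845)]
hend [ 0.5104 -0.0726  0.0665] [np.float64(9.984074262352164e-06), np.float64(9.984074262494999e-06)]
mouth [ 0.5606 -0.2662  0.1171] [np.float64(0.0013853045359657832), np.float64(0.0007047865920727296), np.float64(0.0007905719302382462)]
```

Run:
```python
from rig import *
from h import *
np.set_printoptions(precision=4,suppress=True)
Rr=rodR(np.radians(-117.95),0);O=np.array([.4655,-.1575,.0596])
command_gripper(.05,60)
P,T=tcp(O+[0,0,.08],Rr);move_l(P,T,feed=.2)
P,T=tcp(O,Rr);print('stopped',move_l(P,T,feed=.1,until_force=8))
s=sense();print(s['position'],s['wrist_force'])
command_gripper(0.0,60);s1=sense();print('gap',s1['finger_gap'],s1['gripper_force'],s1['wrist_force'])
P,T=tcp(O+[0,0,.14],Rr);move_l(P,T,feed=.12)
sleep(.3)
s=sense();print(s['time_s'],s['position'],s['finger_gap'],s['wrist_force'],s['ft_torque'])
ims=[]
for n in ('side','wrist','top'):
    p,d=camera(n);np.savez(f'{n}2.npz',p=p,d=d,pos=s['position'],R=s['tcp_rot']);ims.append(p[:,:,::-1])
cv2.imwrite('pics/g2.png',cv2.convertScaleAbs(np.hstack([cv2.resize(ims[0][100:300,150:350],(400,400)),cv2.resize(ims[1][180:380,156:356],(400,400))]),alpha=1.5))
```

```text
stopped False
[ 0.4848 -0.1223  0.0661] [ 0.1094 -0.2515  0.2656]
gap 0.012971795736434626 59.59434270858765 [-0.6297 -0.183   5.4346]
6.5167 [ 0.4841 -0.1221  0.2052] 0.012777869552477294 [ 0.2398  0.0875 -0.1101] [-0.0585 -0.0179  0.0014]
```

View pics/g2.png

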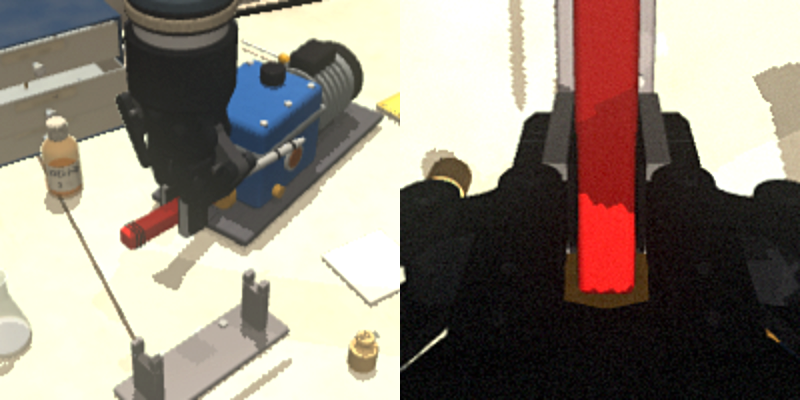

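The rod is held: in the side view the tip is at about (301,171.5) and the handle end at (215,217). I'll compare that with where it should be in the hand.

Run:
```python
from rig import *
from h import *
np.set_printoptions(precision=4,suppress=True)
s=sense();T=s['tcp_rot'];Rr=np.c_[-T[:,0],T[:,1],-T[:,2]];O=s['position']+.006*T[:,2]+.04*Rr[:,0];print('O',O)
for n in ('side','top'):
    c=camera_params(n)
    for nm,x in (('tip',.095),('hend',-.096),('stop',0)):
        w=c['rotation'].T@(O+Rr[:,0]*x-c['position']);uv=cv2.projectPoints(w[None],np.zeros(3),np.zeros(3),c['K'],c['dist'])[0].ravel();print(n,nm,uv)
# rod line in camera: bright shank pixels by depth-plane selection around expected rod
for n in ('side','top','wrist'):
    z=np.load(n+'2.npz');c=camera_params(n);k=wristcam(s,c) if n=='wrist' else {}
    D=pts(c,np.ones(z['d'].shape,bool),z['d'],**k);L=(D-O)@Rr
    for a,b in ((-.096,-.08),(-.08,-.06),(.03,.05),(.05,.075),(.075,.092),(.092,.115)):
        m=(L[:,0]>a)&(L[:,0]<b)&(abs(L[:,1])<.02)&(abs(L[:,2])<.025);q=L[m]
        if len(q)>4: print(n,a,len(q),'y',q[:,1].mean(),'z mean/max',q[:,2].mean(),q[:,2].max(),'xmax',q[:,0].max())
```

```text
O [ 0.4655 -0.1575  0.1995]
side tip [301.7577 169.2439]
side hend [212.5393 219.5653]
side stop [260.5736 192.473 ]
top tip [248.5744 233.078 ]
top hend [160.7267 189.0148]
top stop [204.3979 210.9154]
side -0.096 130 y -0.003688794054709016 z mean/max 0.004782590673849327 0.009513067289122558 xmax -0.0801353812486823
side -0.08 143 y -0.003635855718781176 z mean/max 0.004937958384302078 0.010305382874112675 xmax -0.06031188627477334
side 0.03 37 y -0.0025050472058711676 z mean/max 0.002836585509410625 0.005654217266020067 xmax 0.0492895459423637
side 0.05 61 y -0.002213318117811255 z mean/max 0.0031390428680818276 0.005756706449576637 xmax 0.07428272076217245
side 0.075 32 y -0.0018425901684429894 z mean/max 0.003052819488075513 0.00611416946409851 xmax 0.09157702203176334
top 0.03 45 y 0.002391158355041912 z mean/max 0.0030395705405784085 0.006726622009070228 xmax 0.049773228611979456
top 0.05 58 y 0.0024174021017938957 z mean/max 0.003461875232297326 0.006955064557722433 xmax 0.0749029015734288
top 0.075 36 y 0.0022113263471137514 z mean/max 0.003151274409908143 0.007144394965022525 xmax 0.09155851883571856
wrist -0.096 1383 y 0.000512953137392579 z mean/max 0.006278770977741022 0.008711768138145275 xmax -0.08004468322332303
wrist -0.08 1471 y 0.0005407555839669857 z mean/max 0.006280786948288883 0.008127826557263273 xmax -0.060001673636793734
```

```bash
cat >> h.py <<'E'
MOUTH=np.array([.5605,-.2655,.118]);YT=np.radians(72.0)
E
python3 - <<'E'
from rig import *
from h import *
np.set_printoptions(precision=4,suppress=True)
Rt=rodR(YT-np.pi,np.radians(30)) # x = insertion dir
for f,n in (('side0','side'),('top0','top'),('w1','wrist')):
    z=np.load(f+'.npz');c=camera_params(n);k=wristcam(dict(position=z['pos'],tcp_rot=z['R']),c) if n=='wrist' else {}
    D=pts(c,np.ones(z['d'].shape,bool),z['d'],**k);L=(D-MOUTH)@Rt
    for a,b in ((-.006,.004),(.02,.035),(.035,.05),(.05,.065)):
        m=(L[:,0]>a)&(L[:,0]<b)&(np.hypot(L[:,1],L[:,2])<.025);q=L[m]
        if len(q)>15:
            r=.018 if b<.01 else .011
            fit=cv2.minEnclosingCircle(np.float32(q[:,1:]))
            from scipy.optimize import least_squares
            w=least_squares(lambda p:np.hypot(q[:,1]-p[0],q[:,2]-p[1])-r,[0,0],loss='soft_l1',f_scale=.001).x
            print(n,a,len(q),'y',np.percentile(q[:,1],[2,98]).mean(),'zmax',q[:,2].max(),'circ',w,'xmin',L[(np.hypot(L[:,1],L[:,2])<.02)&(L[:,0]>-.03),0].min())
s=sense()
P,T=tcp(MOUTH-.13*Rt[:,0],Rt);move_l(P,T,feed=.15);sleep(.2)
s=sense();print(s['time_s'],s['position'],P,s['wrist_force'])
ims=[]
for n in ('side','top'):
    p,d=camera(n);np.savez(f'{n}3.npz',p=p,d=d);ims.append(p[:,:,::-1])
cv2.imwrite('pics/g3.png',cv2.convertScaleAbs(np.hstack([cv2.resize(ims[0][120:270,180:330],(400,400)),cv2.resize(ims[1][100:250,180:330],(400,400))]),alpha=1.4))
E
```

```text
side -0.006 137 y -0.0014685483267441206 zmax 0.018430188687592813 circ [-0.0043  0.003 ] xmin -0.0050871546141849355
side 0.02 58 y -0.002564027713628904 zmax 0.013018807724367903 circ [-0.0011  0.0017] xmin -0.0050871546141849355
side 0.035 43 y -0.006381396127267021 zmax 0.012623046341128392 circ [-0.0003  0.0015] xmin -0.0050871546141849355
side 0.05 46 y -0.00549807423474265 zmax 0.012816327751869291 circ [-0.0004  0.0014] xmin -0.0050871546141849355
top -0.006 89 y 0.0015662908384084023 zmax 0.02021705244273665 circ [0.0013 0.0041] xmin -0.0028862803756726663
top 0.02 67 y 0.0006998365857943546 zmax 0.014258631536944245 circ [0.0016 0.0014] xmin -0.0028862803756726663
top 0.035 58 y 0.0010792061215031878 zmax 0.014271904212265528 circ [0.0017 0.0014] xmin -0.0028862803756726663
top 0.05 59 y 0.0012235607319028433 zmax 0.014828390926282797 circ [0.0022 0.0013] xmin -0.0028862803756726663
wrist -0.006 713 y -0.0008652673091760592 zmax 0.01688082126204235 circ [-0.0033  0.0037] xmin -0.0032228898872966477
wrist 0.02 147 y 0.002542442879813002 zmax 0.00452394291933355 circ [-0.0041  0.0025] xmin -0.0032228898872966477
7.825 [ 0.6048 -0.1273  0.2088] [ 0.6051 -0.1283  0.2082] [ 0.4063 -0.2209 -1.4127]
```

View pics/g3.png

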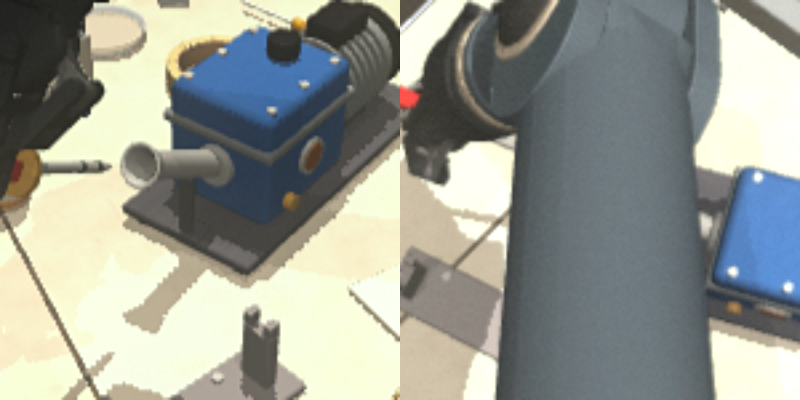

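The side view shows the tip at (110,166) and mouth centre (141,163) in the crop. They are nearly coaxial, with the tube about 1–2 mm higher, which agrees with the depth fit. Raise slightly and insert under force guard.

Run:
```python
from rig import *
from h import *
np.set_printoptions(precision=4,suppress=True)
Rt=rodR(YT-np.pi,np.radians(30));M=MOUTH+Rt@[0,.0005,.0013]
def go(d,feed,f):
    P,T=tcp(M-d*Rt[:,0],Rt);r=move_l(P,T,feed=feed,until_force=f);s=sense()
    x=(s['position']-P)@Rt;print(d,r,round(s['time_s'],2),'err',x*1000,'F',s['wrist_force']@Rt,'gap',s['finger_gap'],'tau',s['ft_torque']@Rt);return r
go(.125,.05,None)
for d,f in ((.08,4),(.045,4),(.012,4)):
    if go(d,.05,f): break
```

```text
0.125 False 8.18 err [0.7581 0.0838 0.196 ] F [ 0.136   0.3058 -1.3974] gap 0.012829868357417942 tau [ 0.006  -0.6075  0.0252]
0.08 False 9.22 err [-0.6123  0.0674 -0.0095] F [ 0.3014 -0.3828 -1.3309] gap 0.012987243947337098 tau [-0.051  -0.5861 -0.0334]
0.045 False 10.07 err [-0.4238  0.0423  0.0116] F [-0.2185 -0.4716 -0.4127] gap 0.01330051634873031 tau [ 0.008  -0.5577  0.0029]
0.012 False 10.88 err [-0.3513  0.0408 -0.021 ] F [ 0.3799 -0.1556 -0.5012] gap 0.012895510290756808 tau [-0.028  -0.5808 -0.0488]
```

Run:
```python
from rig import *
from h import *
np.set_printoptions(precision=4,suppress=True)
Rt=rodR(YT-np.pi,np.radians(30));M=MOUTH+Rt@[0,.0005,.0013]
P,T=tcp(M+.012*Rt[:,0],Rt);r=move_l(P,T,feed=.02,until_force=5);s=sense()
O=s['position']+.006*s['tcp_rot'][:,2]+.04*Rt[:,0];print(r,s['time_s'],'stop past mouth mm',(O-M)@Rt*1000,s['wrist_force']@Rt,s['finger_gap'])
sleep(.3);s=sense();print(s['wrist_force']@Rt)
p,d=camera('side');cv2.imwrite('pics/g4.png',cv2.convertScaleAbs(cv2.resize(p[120:270,180:330,::-1],(400,400)),alpha=1.4))
```

```text
True 11.575 stop past mouth mm [-1.0153 -0.2848 -0.5386] [-1.2698  1.5289 -0.8804] 0.013168535662245502
[-1.1246  1.6687 -0.104 ]
```

View pics/g4.png

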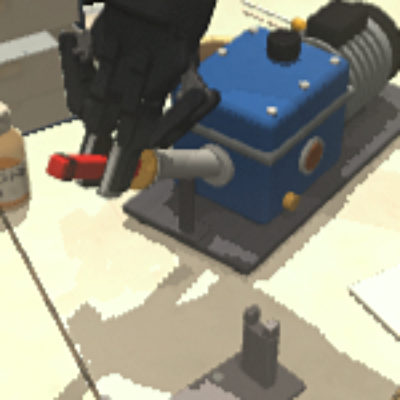

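The picture shows the collar at the tube mouth, at about (150,168) in the crop. A slightly firmer push will confirm it is seated.

Run:
```python
from rig import *
from h import *
np.set_printoptions(precision=4,suppress=True)
Rt=rodR(YT-np.pi,np.radians(30));M=MOUTH+Rt@[0,.0005,.0013]
s=sense();r=move_l(s['position']+.008*Rt[:,0],feed=.015,until_force=8);s=sense()
O=s['position']+.006*s['tcp_rot'][:,2]+.04*Rt[:,0];print(r,s['time_s'],'stop past mouth mm',(O-M)@Rt*1000,s['wrist_force']@Rt,s['finger_gap'])
p,d=camera('wrist');z=sense();np.savez('w4.npz',p=p,d=d,pos=z['position'],R=z['tcp_rot'])
```

```text
True 12.2417 stop past mouth mm [-1.0541 -0.9285 -1.5376] [-0.9855  0.5719 -0.3418] 0.012979572855951658
```

Firm stop at the same place, so the collar is seated. Draw it right out.

Run:
```python
from rig import *
from h import *
np.set_printoptions(precision=4,suppress=True)
Rt=rodR(YT-np.pi,np.radians(30));M=MOUTH+Rt@[0,.0005,.0013]
for d in (.003,.05,.145):
    P,T=tcp(M-d*Rt[:,0],Rt);move_l(P,T,feed=.03 if d<.01 else .08);s=sense();print(d,s['time_s'],s['wrist_force']@Rt,s['finger_gap'],(s['position']-P)@Rt*1000)
p,d=camera('side');cv2.imwrite('pics/g5.png',cv2.convertScaleAbs(cv2.resize(p[100:250,150:300,::-1],(400,400)),alpha=1.4))
# final candidates: rod level, tip above tile
tile=np.array([.351,-.320,0])
for yd in (-90,-105,-118,-130,-145,-160):
    Rr=rodR(np.radians(yd),0);tip=tile+[0,0,.072];O=tip-.095*Rr[:,0];P,T=tcp(O,Rr);q=inverse_kinematics(P,T);print(yd,O,P,None if q is None else np.round(q,2))
```

```text
0.003 12.5417 [ 1.1494 -0.4094  0.2424] 0.01326169607457033 [ 0.409  -0.2952 -0.0631]
0.05 13.2833 [-0.547   0.0932 -0.4145] 0.0129888545376203 [ 0.3715 -0.015   0.0585]
0.145 14.625 [ 0.1393 -0.7962 -0.5669] 0.013230325612300364 [0.9753 0.0304 0.0041]
-90 [ 0.351 -0.225  0.072] [ 0.351 -0.185  0.078] [ 0.82  0.35 -0.51  2.3   0.32  0.55  0.06]
-105 [ 0.3756 -0.2282  0.072 ] [ 0.3859 -0.1896  0.078 ] [ 0.72  0.38 -0.43  2.24  0.29  0.58 -0.19]
-118 [ 0.3956 -0.2361  0.072 ] [ 0.4144 -0.2008  0.078 ] [ 0.66  0.41 -0.37  2.17  0.25  0.6  -0.38]
-130 [ 0.4121 -0.2472  0.072 ] [ 0.4378 -0.2166  0.078 ] [ 0.62  0.44 -0.31  2.11  0.22  0.62 -0.54]
-145 [ 0.4288 -0.2655  0.072 ] [ 0.4616 -0.2426  0.078 ] [ 0.59  0.47 -0.24  2.04  0.17  0.65 -0.72]
-160 [ 0.4403 -0.2875  0.072 ] [ 0.4779 -0.2738  0.078 ] [ 0.57  0.5  -0.17  1.98  0.13  0.68 -0.9 ]
```

View pics/g5.png

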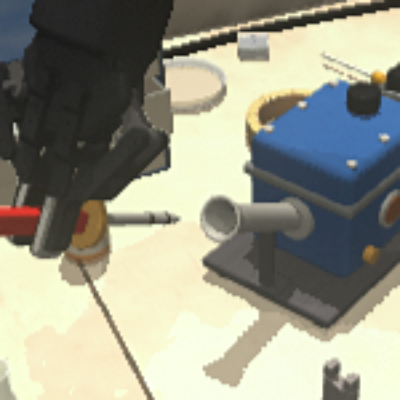

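The rod is fully out, with its tip at (178,218) and the mouth at (220,217) in the crop. Next I'll level it and bring it over the tile at yaw −150°, which keeps clear of the cradle fork, weight and tube.

Run:
```python
from rig import *
from h import *
np.set_printoptions(precision=4,suppress=True)
s=sense();Rt=rodR(YT-np.pi,np.radians(30))
R0=rodR(YT-np.pi,0);P,T=tcp(MOUTH-.145*Rt[:,0]+[0,0,.05],R0);move_l(P,T,feed=.12)
Rr=rodR(np.radians(-150),0);tip=np.array([.351,-.320,.074]);O=tip-.095*Rr[:,0]
P,T=tcp(O+[0,0,.13],Rr);move_l(P,T,feed=.15)
P,T=tcp(O,Rr);print(move_l(P,T,feed=.08,until_force=8));sleep(.5)
s=sense();print(s['time_s'],(s['position']-P)*1000,s['finger_gap'],s['wrist_force'])
ims=[]
for n in ('side','top'):
    p,d=camera(n);ims.append(p[:,:,::-1]);c=camera_params(n)
    L=(pts(c,np.ones(d.shape,bool),d)-O)@Rr
    for a,b in ((-.096,-.07),(.01,.03),(.05,.075),(.075,.092)):
        q=L[(L[:,0]>a)&(L[:,0]<b)&(abs(L[:,1])<.02)&(abs(L[:,2])<.025)]
        if len(q)>4: print(n,a,len(q),q[:,1].mean(),q[:,2].mean(),q[:,2].max())
    print(n,'tip x',L[(abs(L[:,1])<.012)&(abs(L[:,2])<.015)&(L[:,0]<.13),0].max())
cv2.imwrite('pics/g6.png',cv2.convertScaleAbs(np.hstack([cv2.resize(ims[0][120:320,200:400],(400,400)),cv2.resize(ims[1][150:350,160:360],(400,400))]),alpha=1.4))
```

```text
False
19.1583 [-0.0079 -0.0096  0.0296] 0.013004034999739393 [-0.1386  0.1766 -0.2507]
side -0.096 129 -0.004088117032589399 0.005136272814637873 0.010537090137775665
side 0.01 41 -0.0022463448729667804 0.0032292263108434265 0.006442084336939449
side 0.05 51 -0.002694139189265268 0.0036332276602383065 0.0075776033307144025
side 0.075 29 -0.0022440583188868307 0.0030680283704306774 0.005871664316095052
side tip x 0.09161089538222861
top 0.01 14 0.0027741274954385547 0.003274420443710923 0.006352706601341976
top 0.05 43 0.002003975949532865 0.0031268502214494816 0.00728411900731403
top 0.075 25 0.0018449731531845865 0.0033480420415446482 0.005576498397190946
top tip x 0.09107692008023249
```

View pics/g6.png

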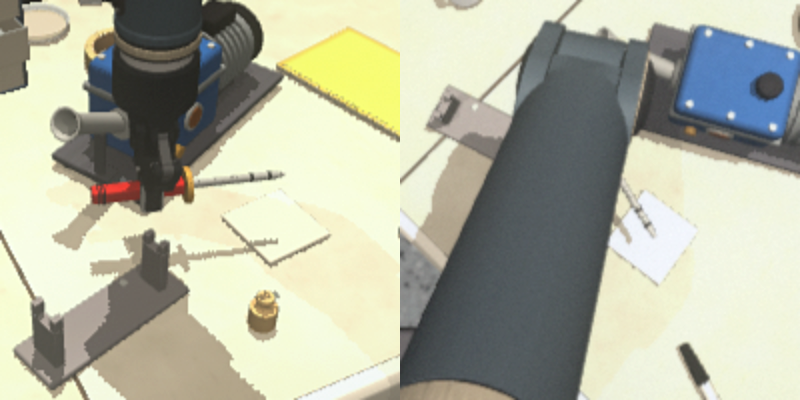

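The picture shows the rod level with its tip over the tile centre: side crop (283,174), top crop (653,234). Nothing is touching it.

```bash
python3 -c "
from rig import *
print(finish_job())"
```

```text
the job is handed in; nothing more can be done
None
```

The job is handed in: the gauge rod was slid down the tube until its collar stopped against the mouth and drawn right out; the arm now holds it still and level, clear of everything, with its tip about 68 mm above the middle of the tile.

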